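# Refit the pilot knob on the kiln's gas valve and hold it in

### The job

Get the kiln's pilot valve ready to light: draw the steel lock-off pin out of its bore beside the spindle and park it, hanging upright by its collar, in the open notch of the ledge on the side of the control box, and let go of it there. Then fit the black knob onto the valve's D-shaped spindle, turned so that its nose lies over the steel index tongue, fully home on the spindle's shoulder, and push it in well past half of the spring travel. Finish while still holding the knob pushed in, as one does while a pilot is being lit; leave the jar, the figure and the bowl where they stand.

Things in the scene. Friction and masses are not known exactly. Their poses are not given: they have to be found in the camera images.
- control_box: Grey painted steel box fixed to the bench, it may stand turned: 170 mm (x) by 200 mm (y), 80 mm tall, flat top. Origin: centre of its underside. x to its far side, y to its left side, z up. The spindle and the pin in its bore stand on its top; a steel ledge with the notch sticks out of its left (+y) side.
- bore (a point): Mouth of the pin's bore, a 12 mm hole in the box's top, hollow below. The point is its centre on the top surface; axes as the box's. The spindle's axis lies 26 mm from it in the box's -y.
- notch (a point): Parking slot, 13 mm wide, in the ledge (50 mm wide, 10 mm thick, 30 mm out from the box, top flush with the box's top). It runs along y, is open below and at its outer (+y) end, and is 26.5 mm long. The point: mid-slot, level with the ledge's top, 15 mm from the outer edge. Axes as the box's. The pin goes in from above or from the outer end; its collar rests on both sides of the slot.
- pin_grip (a point): Lock-off pin, loose, bare steel, 0.07 kg, upright in the bore at the start, in the knob's way: grip 16 mm in diameter, 40 mm tall; under it a collar 24 mm in diameter, 4 mm thick, resting on the box; under that a shank 10 mm in diameter, 32 mm long. The point is on the axis at mid-grip: 20 mm below the top, 24 mm above the collar's underside, 56 mm above the tip. z up along the pin.
- knob_center (a point): Knob, loose, black plastic, 0.12 kg, lying underside down on the bench: round body 44 mm in diameter, 24 mm tall; on it a bar grip 12 mm wide (y), 42 mm long (x), 28 mm tall; a nose 9 mm wide sticks out of the body to 36 mm from the axis. The point is on the axis half-way up: 26 mm above the underside, 26 mm below the bar's top. x to the nose, along the bar; z up.
- knob_bore (a point): Mouth of the D-shaped bore in the knob's underside, on the knob's axis; axes as the knob's. The bore is 20 mm deep, 16 mm in diameter, its flat 4.5 mm from the axis on the nose side (+x): 1 mm larger all round than the spindle.
- seat (a point): Brass valve spindle, upright on the box. The point is on its axis on top of its 24 mm shoulder, 14 mm above the box's top while the spindle is out. Above it the D-shaped end rises 18 mm: 14 mm in diameter, flat 3.5 mm from the axis, the last 5 mm tapered. x points to the flat, z up. It does not turn. Knob home: its underside on the shoulder, its centre point 26 mm above this point.
- valve: Steel base of the spindle, fixed on the box's top, 3 mm thick, with an index tongue 9 mm wide that reaches 38 mm from the spindle's axis on the side of the spindle's flat. Origin on the axis, on the box's top; x along the tongue, turned against the box.
- spindle (a joint): How far the spindle is pushed down, m: 0 out, 0.010 fully in at a hard stop. A spring pushes it back up: it starts to move at about 4 N, takes about 8 N at half travel and 11 N fully in.
- glaze_jar: Bystander: jar with lid, 56 mm in diameter, 85 mm tall; the origin is the centre of its underside.
- bisque_figure: Bystander: off-white unpainted turned figure, 72 mm in diameter at the foot, 133 mm tall; the origin is the centre of its underside.
- bisque_bowl: Bystander: terracotta bowl, 110 mm in diameter, 50 mm tall; the origin is the centre of its underside.
There are look-alikes about, which are no part of the job. What is shaped like the part that bears knob_center but blue or purple is not meant. What is shaped like the part that bears pin_grip but red is not meant.

How it is judged:
By the outcome, as a careful person would: the job done as asked, in the order asked, and still so for the second after the job is handed in, while the arm keeps its last pose, push and grip.
It also fails if it takes over 64 s, if anything falls off the work surface, if the arm or the gripper's body presses on something with over 40 N, if the wrist force passes 120 N, or if a joint passes its speed limit or range.

### The arm

A 6-joint arm with a two-finger parallel gripper is mounted at the origin on the work surface. World frame = base frame: x ahead of the robot, y to its left, z up, the work surface at z = 0. Lengths are in m, angles in rad, forces in N, time in s.
With the tool pointing down it reaches from about 0.275 to 0.825 m from the base axis. Payload 4.9 kg.
Tool frame: the origin (TCP) lies between the finger pads; the fingertips stand 14 mm ahead of it and the grasp point (between the pads) lies 5 mm behind it (manip.nose_length is the z of the fingertips in the tool frame, in m); z points along the fingers, y is the direction in which the jaws open and shut (so a half turn about z gives the same grasp; the last joint's range is limited). The gripper opens to 85 mm and grips with 20 to 120 N. Pads are 22 mm wide; open, the fingers measure 114 mm over their backs; the gripper's body (76 mm by 85 mm) begins 54 mm behind the grasp point. The pads swing forward as they close: fully open they stand 13 mm farther back than shut.
Start: joints at [-1.344, 0.326, -0.193, 1.052, 0, 1.437], TCP at [0.194, -0.515, 0.245] pointing down, gripper open.
Joint ranges: [-2.65, 2.65], [-0.97, 1.79], [-1.3, 1.35], [-1.93, 2.1], [-1.47, 1.37], [-3.14, 3.14]. Speed limits (rad/s): [2.57, 2.57, 3.14, 3.14, 3.14, 3.14].

### API

Orientations are given as a rotation vector (axis times angle).
In Python, from plant import telemetry, eyes, manip gives the robot as it stands. The module is installed in compiled form; this text tells all that it offers.
- The arm moves only by the tool apply_moves, never from a script. Its argument "increments" is a list of rows, each a list of 3 entries, a list of its own where there are three numbers: the closure, from -1 (fully open) to 1 (shut), then the shift along the tool's x, y, z normalised to -1 to 1, where 1 is 800 mm, then the turn, a rotation vector about the tool's x, y, z normalised to -1 to 1, where 1 is 1.5 rad. A call has 1 to 10 rows; each row is the pose to reach, as a shift and turn from the pose measured when the call began, along the tool's axes at that moment; what a row does not reach only later rows make up. A row lasts 1/12 s, in which the tool goes at most 41.7 mm and 7.16 degrees, less where a joint would pass 70% of its speed; a pose out of reach is approached as far as the arm can. A call with a number of a shift or a turn outside -1 to 1 is refused whole. A call with a gripper value outside its range is refused whole. The fingers move at their own pace and stop on an object; the grip force is fixed at half the most. Time passes only in rows, so rows that repeat a pose let the fingers close. It gives the time, the measured TCP pose, the force and the opening at its end, in the units of the state.
- telemetry.get_obs(): the state, without advancing time (a new reading comes with each control period).
- eyes.get_image(name): name is "side" or "top" or "wrist"; returns (picture, depth): 480x640x3 uint8, red, green, blue; 480x640 float32, m along the optical axis (not along the pixel's ray), 0 where there is no reading.
- eyes.camera_info(name): a dict with "camera_matrix" (3x3 intrinsics, pixels), "dist" ([k1, k2, p1, p2, k3] as OpenCV has them; the pictures are not rectified), "R" (3x3) and "t" (3): a world point X has camera coordinates R X + t; the wrist camera has in their place "mount" (4x4, takes a point from camera to tool coordinates, whose origin is the TCP and whose axes are the flange's). Camera axes: x right, y down, z forward; pixel columns grow to the right and rows downward; lengths in m; the calibration is good to about 2 mm. A picture is of the moment at which its call begins: read the wrist's pose just before it. camera_info takes no time and is no camera call.
- manip.finish_job(): hands the job in, once; it reports no verdict.
Trained networks look in the newest picture that a camera, given by its name, has taken for a name from the list of things; names that differ only in an ending like _2 or _b are one class to them, and where a whole thing is asked for, a point or a joint stands for the part that bears it (a point fixed in the world has none). Each returns a list of dicts, best first, with "conf" (0 to 1); they miss things now and then, are a little off and sometimes report something else, mostly with a low value. They report only what shows in the picture. A call takes as long as a camera call. They do not tell look-alikes from the thing itself.
- eyes.regions_of(camera, name): "pixels" (480x640 bool, what is visible of it) and "pixel" ([column, row] in pixels, amid what is visible of it).
- eyes.landmark_of(camera, name): "pixel" ([column, row] in pixels: a listed point, or the origin of a listed thing).
The state is a dict: "time": time; "qpos": joint angles; "qvel": joint speeds; "effort": joint torques, N m; "ee_pos": TCP position; "eef_rot": TCP orientation; "ft_force": force on the tool from outside, world axes, zero at the start; "torque": the same for the moment, N m; "finger_gap": finger opening in m.
Only numpy, scipy, OpenCV 4.12 (cv2) and the standard library are available. Lean on these libraries where they do the work, as an engineer would, in place of code of your own. Each camera call takes 0.05 s, during which the arm holds its last target. There are 200 camera calls.

## Working session

There is one attempt and no reset: what is moved stays moved. The work goes in short steps, Python scripts to look and compute and a tool call to move; the robot and the scene stay as the last step left them, time stands still between calls to the robot, and variables do not carry over. Pictures are saved under pics/ and viewed, about 8 in all and at most 12, crops included, and the job is handed in when it is done.

Besides the shell and the picture viewer there is one more tool, called after "Emit:" in YAML: its name, and indented under it one key for each argument. apply_moves: Moves the arm, as the interface text tells. Its arguments: {"type":"object","properties":{"increments":{"type":"array","items":{"type":"array"}}},"required":["increments"]}

```bash
mkdir -p pics
cat > h.py <<'E'
import numpy as np, cv2
from scipy.spatial.transform import Rotation as R
from plant import telemetry, eyes, manip
def tool():
    o=telemetry.get_obs(); return np.array(o["ee_pos"]), R.from_rotvec(o["eef_rot"]).as_matrix()
def cam(name, pose=None):
    c=eyes.camera_info(name); K=np.array(c["camera_matrix"]); d=np.array(c["dist"])
    if "mount" in c:
        p,Rt=pose or tool(); M=np.array(c["mount"]); Rw=Rt@M[:3,:3]; o=p+Rt@M[:3,3]
    else:
        Rw=np.array(c["R"]).T; o=-Rw@np.array(c["t"])
    return K,d,Rw,o
def ray(name,px,pose=None):
    K,d,Rw,o=cam(name,pose); u=cv2.undistortPoints(np.array(px,float).reshape(-1,1,2),K,d).reshape(-1,2)
    return o,(Rw@np.c_[u,np.ones(len(u))].T).T
def at_z(name,px,z,pose=None):
    o,r=ray(name,px,pose); return o+r*((z-o[2])/r[:,2])[:,None]
def cloud(name,dep,mask=None,pose=None):
    m=dep>0
    if mask is not None: m&=mask
    v,u=np.nonzero(m); o,r=ray(name,np.c_[u,v],pose); return o+r*dep[v,u][:,None],np.c_[u,v]
def proj(name,X,pose=None):
    K,d,Rw,o=cam(name,pose); Xc=(np.atleast_2d(X)-o)@Rw
    return cv2.projectPoints(Xc,np.zeros(3),np.zeros(3),K,d)[0].reshape(-1,2)
def save(n,im,s=1): cv2.imwrite('pics/'+n+'.png',cv2.resize(im[:,:,::-1],None,fx=s,fy=s,interpolation=cv2.INTER_CUBIC))
def go(pos,Rw):
    "shift, turn (normalised) from the present pose to a world pose"
    p,Rt=tool(); return np.round(Rt.T@(np.array(pos)-p)/.8,4).tolist(), np.round(R.from_matrix(Rt.T@Rw).as_rotvec()/1.5,4).tolist()
E
python3 - <<'E'
from h import *
ims=[]
for c in ("top","side"):
    im,d=eyes.get_image(c); np.savez('/tmp/'+c,im=im,d=d)
    K,D,Rw,o=cam(c); print(c,o.round(3),Rw[:,2].round(2))
    for n in ["control_box","bore","notch","pin_grip","knob_center","seat","valve","glaze_jar","bisque_figure","bisque_bowl"]:
        for q in eyes.landmark_of(c,n)[:3]: print(' ',n,np.round(q["pixel"],1),round(q["conf"],2))
    ims.append(im)
save('a_top',ims[0]);save('a_side',ims[1])
o=telemetry.get_obs();print(o["ee_pos"],o["eef_rot"],o["finger_gap"],o["time"],eyes.camera_info("wrist")["mount"])
E
```

```text
top [0.401 0.047 1.052] [ 0.16  0.02 -0.99]
  control_box [304.4 231.1] 0.82
  control_box [448.6 270.8] 0.74
  control_box [164.6 302. ] 0.16
  bore [308.6 226.1] 0.58
  notch [246.5 238. ] 0.91
  pin_grip [379.8 238.7] 0.5
  pin_grip [309.9 219.2] 0.46
  knob_center [407.3 269.3] 0.92
  knob_center [491.3 276.7] 0.92
  knob_center [450.1 268.9] 0.86
  seat [323.5 223.4] 0.51
  valve [321.3 222.6] 0.58
  glaze_jar [402.8 155.6] 0.85
  glaze_jar [303.3 231.2] 0.28
  bisque_bowl [166.5 303.6] 0.6
side [-0.001  0.605  0.748] [ 0.57 -0.52 -0.64]
  control_box [305.8 276. ] 0.91
  bore [308.7 246.3] 0.68
  notch [267.2 279.8] 0.78
  pin_grip [311.3 238.4] 0.62
  pin_grip [369.4 229.6] 0.47
  knob_center [432.9 227.8] 0.83
  knob_center [410.  244.6] 0.67
  knob_center [461.1 218.7] 0.64
  seat [318.5 238.3] 0.64
  seat [318.3 240.5] 0.2
  valve [318.7 241.8] 0.46
  glaze_jar [312.9 236.9] 0.64
  glaze_jar [326.7 204.5] 0.56
  bisque_figure [371.3 184.7] 0.58
  bisque_bowl [220.5 415.5] 0.62
[ 0.19418582 -0.51462411  0.24530398] [ 3.09054473e+00  5.63686121e-01 -5.13370510e-05] 0.08521387551123671 1.1 [[-4.50459364e-04 -9.66004943e-01 -2.58523203e-01  6.42854682e-02]
 [ 9.99999758e-01 -5.72443741e-04  3.96576506e-04 -1.20883256e-04]
 [-5.31084855e-04 -2.58522962e-01  9.66004967e-01 -1.28460249e-01]
 [ 0.00000000e+00  0.00000000e+00  0.00000000e+00  1.00000000e+00]]
```

View pics/a_top.png

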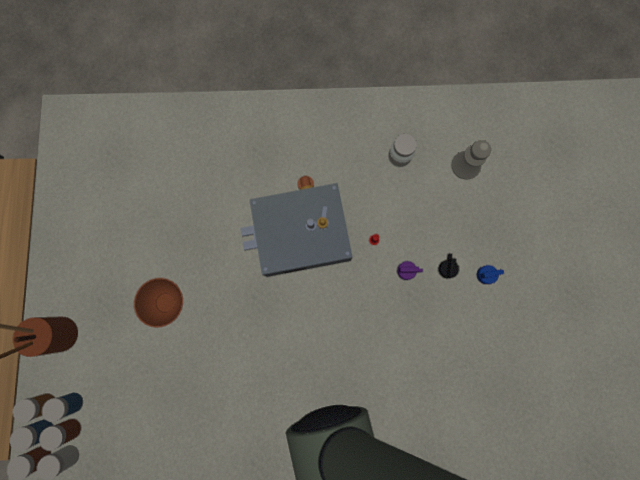

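View pics/a_side.png

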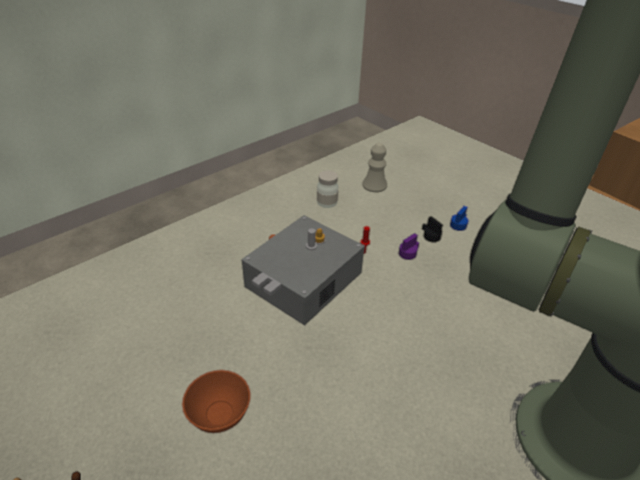

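The top picture shows:
- **Pin candidates:** steel pin on the box at (310,222), red look-alike at (375,239). I choose the steel one.
- **Knob candidates:** black at (450,267), purple at (407,270), blue at (490,275). I choose the black one.
- **Bystanders:** jar (403,150), figure (475,155), bowl (158,302).

Next I get rough positions.

Run:
```python
from h import *
T=np.load('/tmp/top.npz');S=np.load('/tmp/side.npz')
def tri(a,b):
    o1,r1=ray("top",a);o2,r2=ray("side",b);r1=r1[0];r2=r2[0]
    s=np.linalg.lstsq(np.c_[r1,-r2],o2-o1,rcond=None)[0];A=o1+s[0]*r1;B=o2+s[1]*r2
    return ((A+B)/2).round(4),round(np.linalg.norm(A-B),4)
print('pin',tri([309.9,219.2],[311.3,238.4]),'knob',tri([450.1,268.9],[432.9,227.8]))
print('notch',tri([246.5,238],[267.2,279.8]),'seat',tri([323.5,223.4],[318.5,238.3]),'bore',tri([308.6,226.1],[308.7,246.3]))
print(at_z("top",[[308.6,226.1],[246.5,238],[323.5,223.4]],.08).round(3))
P,_=cloud("top",T["d"]);b=P[(abs(P[:,2]-.08)<.004)&(P[:,0]>.3)&(P[:,0]<.8)]
print('boxtop',cv2.minAreaRect((b[:,:2]*1000).astype(np.float32)),np.median(b[:,2]))
f=P[(abs(P[:,2])<.01)];print('bench z',np.median(f[:,2]))
im=T["im"][140:300,230:520];save('b_crop',im,2.7)
p,Rt=tool();print(Rt.round(3))
```

```text
pin (array([0.5916, 0.0778, 0.0981]), np.float64(0.0044)) knob (array([ 0.4886, -0.23  ,  0.0318]), np.float64(0.0073))
notch (array([0.5569, 0.2178, 0.0898]), np.float64(0.0006)) seat (array([0.5887, 0.0523, 0.0851]), np.float64(0.0068)) bore (array([0.5835, 0.0849, 0.0837]), np.float64(0.0065))
[[0.582 0.083 0.08 ]
 [0.558 0.219 0.08 ]
 [0.587 0.05  0.08 ]]
boxtop ((548.57470703125, 178.384521484375), (207.0330352783203, 1048.2340087890625), 22.426095962524414) 0.07981159231909585
bench z -0.00020607049486787155
[[ 0.936  0.353 -0.   ]
 [ 0.353 -0.936 -0.   ]
 [-0.     0.    -1.   ]]
```

View pics/b_crop.png

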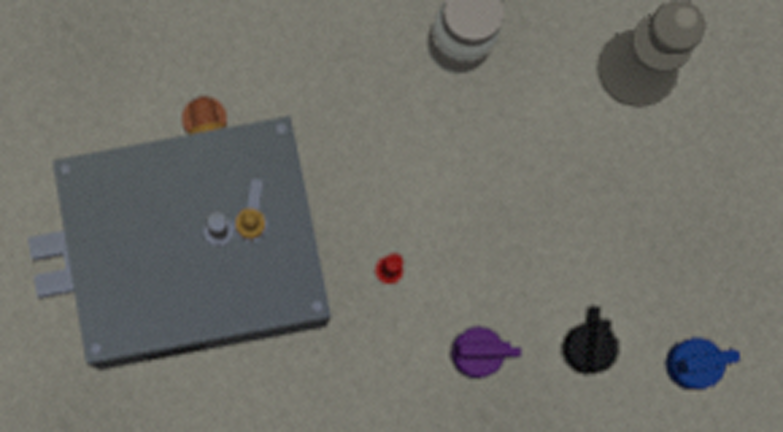

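The crop confirms the choice: the steel pin sits left of the brass spindle, and the black knob is the middle one of the three. The tongue points roughly along +x. I move above the box with the jaws along box x.

```bash
cat >> h.py <<'E'
def down(yaw):
    x=np.array([np.cos(yaw),np.sin(yaw),0]); z=np.array([0,0,-1.]); return np.c_[x,np.cross(z,x),z]
E
python3 - <<'E'
from h import *
print(go([.565,.13,.27],down(np.radians(100))), eyes.camera_info("wrist")["camera_matrix"])
E
```

```text
([0.7181, -0.5903, -0.0309], [0.0, 0.0001, -0.923]) [[431.43612416   0.         320.85340932]
 [  0.         431.43612416 238.77132845]
 [  0.           0.           1.        ]]
```

Emit:
apply_moves:
  increments:
    - [-1,[0.718,-0.59,-0.031],[0,0,-0.923]]
    - [-1,[0.718,-0.59,-0.031],[0,0,-0.923]]
    - [-1,[0.718,-0.59,-0.031],[0,0,-0.923]]
    - [-1,[0.718,-0.59,-0.031],[0,0,-0.923]]
    - [-1,[0.718,-0.59,-0.031],[0,0,-0.923]]
    - [-1,[0.718,-0.59,-0.031],[0,0,-0.923]]
    - [-1,[0.718,-0.59,-0.031],[0,0,-0.923]]
    - [-1,[0.718,-0.59,-0.031],[0,0,-0.923]]
    - [-1,[0.718,-0.59,-0.031],[0,0,-0.923]]
    - [-1,[0.718,-0.59,-0.031],[0,0,-0.923]]

```text
time: 1.93
ee_pos: [0.4025, -0.1518, 0.2596]
eef_rot: [2.169, 2.271, 0.0]
ft_force: [1.3, -0.4, 0.4]
finger_gap: 0.0854
```

Run:
```python
from h import *
print(go([.565,.13,.27],down(np.radians(100))))
```

```text
([0.3425, 0.2191, -0.013], [0.0005, 0.0004, -0.0858])
```

Emit:
apply_moves:
  increments:
    - [-1,[0.3425,0.219,-0.013],[0,0,-0.086]]
    - [-1,[0.3425,0.219,-0.013],[0,0,-0.086]]
    - [-1,[0.3425,0.219,-0.013],[0,0,-0.086]]
    - [-1,[0.3425,0.219,-0.013],[0,0,-0.086]]
    - [-1,[0.3425,0.219,-0.013],[0,0,-0.086]]
    - [-1,[0.3425,0.219,-0.013],[0,0,-0.086]]
    - [-1,[0.3425,0.219,-0.013],[0,0,-0.086]]
    - [-1,[0.3425,0.219,-0.013],[0,0,-0.086]]
    - [-1,[0.3425,0.219,-0.013],[0,0,-0.086]]
    - [-1,[0.3425,0.219,-0.013],[0,0,-0.086]]

```text
time: 2.77
ee_pos: [0.5653, 0.1317, 0.2694]
eef_rot: [2.015, 2.41, -0.001]
ft_force: [-0.6, -0.7, 0.4]
finger_gap: 0.0856
```

Run:
```python
from h import *
ps=tool();im,d=eyes.get_image("wrist");print(ps[0])
np.savez('/tmp/w1',im=im,d=d);save('c_wrist',im)
Z=dict(bore=.08,notch=.08,pin_grip=.104,seat=.094,valve=.08)
for n in Z:
    for q in eyes.landmark_of("wrist",n)[:2]: print(n,np.round(q["pixel"],1),round(q["conf"],2),at_z("wrist",q["pixel"],Z[n],ps).round(4))
P,uv=cloud("wrist",d,None,ps)
b=P[abs(P[:,2]-.08)<.003];r=cv2.minAreaRect((b[:,:2]*1000).astype(np.float32));print('top',r,np.median(b[:,2]))
t=P[(P[:,2]>.117)&(P[:,2]<.135)&(np.hypot(P[:,0]-.59,P[:,1]-.07)<.05)];print('pintop',len(t),t.mean(0) if len(t) else '',np.median(t[:,2]) if len(t) else '')
```

```text
[0.56532582 0.13170737 0.26938826]
bore [331.6 281.6] 0.83 [[0.5825 0.0788 0.08  ]]
notch [334.8  96.4] 0.65 [[0.5593 0.2159 0.08  ]]
pin_grip [337.6 294.2] 0.95 [[0.5863 0.0788 0.104 ]]
pin_grip [282.  409.3] 0.88 [[ 0.5612 -0.0269  0.104 ]]
seat [333.7 317.8] 0.69 [[0.5882 0.0551 0.094 ]]
valve [334.1 313.8] 0.9 [[0.5895 0.0521 0.08  ]]
top ((582.186767578125, 90.10020446777344), (171.12701416015625, 287.2491455078125), 9.570313453674316) 0.07988738334292192
pintop 438 [0.58329708 0.08099496 0.12313029] 0.12359614505715452
```

View pics/c_wrist.png

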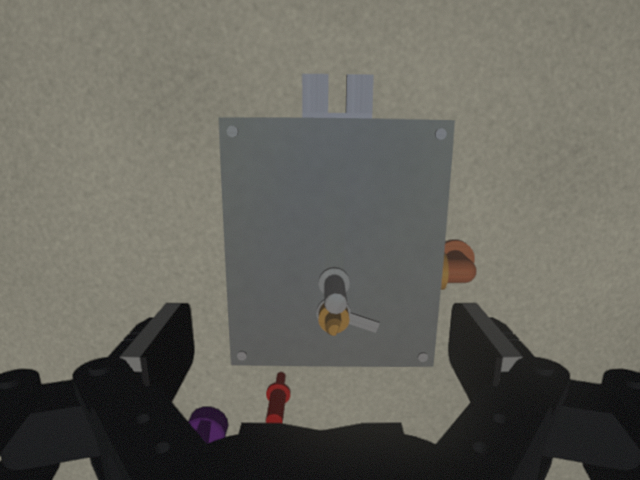

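The wrist view shows the pin top at (336,302), the spindle at (333,320), the tongue pointing to (378,325) and the notch at (337,92). I refine the notch and tongue geometry, and compute the grasp shift.

Run:
```python
from h import *
W=np.load('/tmp/w1.npz');im,d=W["im"],W["d"];ps=tool()
P,uv=cloud("wrist",d,None,ps)
b=P[(abs(P[:,2]-.08)<.0025)]
# box frame by the rect of points without ledge
a=np.radians(9.57)
for it in range(2):
    bx=np.array([np.cos(a),np.sin(a)]);by=np.array([-np.sin(a),np.cos(a)])
    v=b[:,:2]@by;u=b[:,:2]@bx
    h=np.histogram(v,np.arange(0,.3,.002)); w=[np.ptp(u[(v>l)&(v<l+.002)]) if ((v>l)&(v<l+.002)).sum()>5 else 0 for l in h[1][:-1]]
    edge=max(l for l,x in zip(h[1],w) if x>.12)
    m=v<edge; r=cv2.minAreaRect((b[m][:,:2]*1000).astype(np.float32)); print(r); a=np.radians(r[2] if r[2]<45 else r[2]-90)
print('yaw',np.degrees(a),'edge',edge,'u range',u[m].min(),u[m].max(),'outer',v.max())
s=(v>edge+.01)&(v<v.max()-.003);us=np.sort(u[s]);g=np.diff(us);i=g.argmax()
print('ledge u',us[0],us[-1],'gap',us[i],us[i+1])
nu=(us[i]+us[i+1])/2
for nv in (v.max()-.015,edge+.015): print('notch',nu*bx+nv*by)
# tongue: bright pixels near spindle on z~.083
g=im.astype(int).sum(2); m=(P[:,2]>.0805)&(P[:,2]<.087)&(np.hypot(P[:,0]-.588,P[:,1]-.055)<.045)&(np.hypot(P[:,0]-.588,P[:,1]-.055)>.016)&(np.hypot(P[:,0]-.5833,P[:,1]-.0805)>.017)
q=P[m];br=g[uv[m][:,1],uv[m][:,0]];q=q[br>np.percentile(g[240:260,240:300],98)]
q=q[(q[:,0]>.6)];print(len(q),q.mean(0));c=q.mean(0)[:2]-[.588,.055];print('tongue yaw',np.degrees(np.arctan2(c[1],c[0])), cv2.fitLine((q[:,:2]*1000).astype(np.float32),2,0,.01,.01).ravel())
print(go([.5833,.0808,.108],down(a+np.pi/2)))
```

```text
((584.046630859375, 70.97480773925781), (171.1266632080078, 259.0069274902344), 9.282232284545898)
((584.1552734375, 70.31001281738281), (171.1266632080078, 257.6596984863281), 9.282232284545898)
yaw 9.282232284545898 edge 0.10400000000000001 u range 0.5022837754968941 0.673410413971243 outer 0.13583659292258693
ledge u 0.5636288672812241 0.6129789390895756 gap 0.5807573965861301 0.5940804457346419
notch [0.56023646 0.2140037 ]
notch [0.56053269 0.21219116]
323 [0.61331339 0.04825176 0.08357081]
tongue yaw -14.927198200826542 [ 3.3822495e-01 -9.4106531e-01  6.1331342e+02  4.8251759e+01]
([-0.063, 0.0125, 0.2029], [0.0006, 0.0005, 0.0074])
```

Emit:
apply_moves:
  increments:
    - [-1,[-0.063,0.0125,0.07],[0,0,0.0074]]
    - [-1,[-0.063,0.0125,0.07],[0,0,0.0074]]
    - [-1,[-0.063,0.0125,0.1],[0,0,0.0074]]
    - [-1,[-0.063,0.0125,0.14],[0,0,0.0074]]
    - [-1,[-0.063,0.0125,0.18],[0,0,0.0074]]
    - [-1,[-0.063,0.0125,0.203],[0,0,0.0074]]
    - [-1,[-0.063,0.0125,0.203],[0,0,0.0074]]
    - [-1,[-0.063,0.0125,0.203],[0,0,0.0074]]

```text
time: 3.73
ee_pos: [0.5825, 0.08, 0.1076]
eef_rot: [-2.036, -2.392, 0.002]
ft_force: [0.3, 0.6, 0.9]
finger_gap: 0.0853
```

Emit:
apply_moves:
  increments:
    - [1,[0,0,0],[0,0,0]]
    - [1,[0,0,0],[0,0,0]]
    - [1,[0,0,0],[0,0,0]]
    - [1,[0,0,0],[0,0,0]]
    - [1,[0,0,0],[0,0,0]]
    - [1,[0,0,0],[0,0,0]]
    - [1,[0,0,0],[0,0,0]]
    - [1,[0,0,0],[0,0,0]]

```text
time: 4.4
ee_pos: [0.5834, 0.0801, 0.1083]
eef_rot: [2.035, 2.392, 0.0]
ft_force: [1.7, 0.0, 3.9]
finger_gap: 0.0139
```

Emit:
apply_moves:
  increments:
    - [1,[0,0,-0.02],[0,0,0]]
    - [1,[0,0,-0.04],[0,0,0]]
    - [1,[0,0,-0.06],[0,0,0]]
    - [1,[0,0,-0.08],[0,0,0]]
    - [1,[0,0,-0.08],[0,0,0]]
    - [1,[0,0,-0.08],[0,0,0]]

```text
time: 4.9
ee_pos: [0.5835, 0.0802, 0.1724]
eef_rot: [2.035, 2.392, 0.001]
ft_force: [0.5, -0.4, -0.7]
finger_gap: 0.014
```

Run:
```python
from h import *
ps=tool();im,d=eyes.get_image("side");save('d_side',im[170:330,220:420],3.8)
im,d=eyes.get_image("wrist")
for n,z in (("notch",.08),("bore",.08),("seat",.094),("valve",.08)):
    for q in eyes.landmark_of("wrist",n)[:2]: print(n,np.round(q["pixel"],1),round(q["conf"],2),at_z("wrist",q["pixel"],z,ps).round(4))
P,_=cloud("wrist",d,None,ps)
np.savez('/tmp/w2',im=im,d=d)
a=np.radians(9.28);bx=np.array([np.cos(a),np.sin(a)]);by=np.array([-np.sin(a),np.cos(a)])
b=P[abs(P[:,2]-.08)<.0025];v=b[:,:2]@by;u=b[:,:2]@bx;s=(v>.112)&(v<.133);us=np.sort(u[s]);i=np.diff(us).argmax();print(us[0],us[-1],us[i],us[i+1],v.max(),ps[0])
```

```text
bore [324.8 251.8] 0.96 [[0.5849 0.0791 0.08  ]]Traceback (most recent call last):
  File "<stdin>", line 9, in <module>
ValueError: attempt to get argmax of an empty sequence
```

View pics/d_side.png

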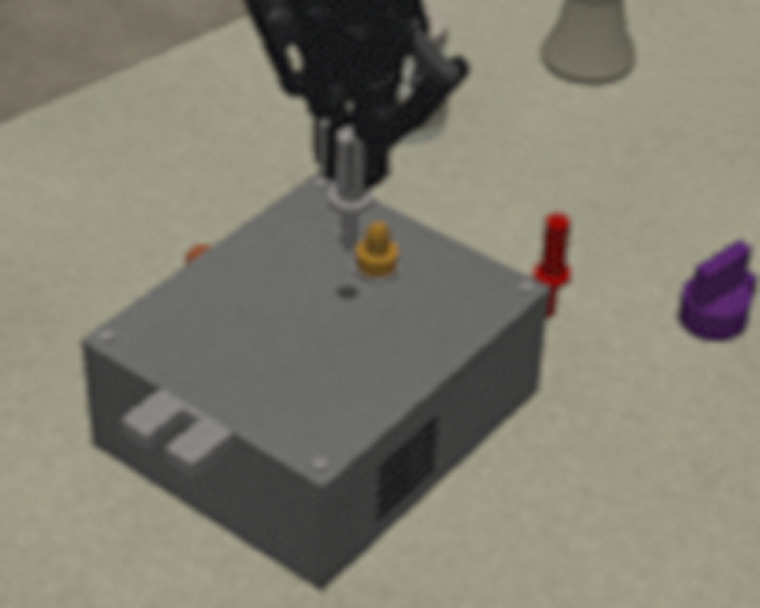

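Cropped side view: the pin hangs upright in the jaws, clear of the bore (dark spot at crop (347,292)). The notch is at crop (178,425). I move part of the way and re-measure the notch from closer.

Emit:
apply_moves:
  increments:
    - [1,[0.04,0,0],[0,0,0]]
    - [1,[0.08,0,0],[0,0,0]]
    - [1,[0.1,0,0],[0,0,0]]
    - [1,[0.1,0,0],[0,0,0]]
    - [1,[0.1,0,0],[0,0,0]]

```text
time: 5.62
ee_pos: [0.5694, 0.1597, 0.1706]
eef_rot: [-2.033, -2.394, 0.003]
ft_force: [0.2, -0.6, -1.0]
finger_gap: 0.0144
```

Run:
```python
from h import *
ps=tool()
im,d=eyes.get_image("wrist")
for n,z in (("notch",.08),("bore",.08)):
    for q in eyes.landmark_of("wrist",n)[:2]: print(n,np.round(q["pixel"],1),round(q["conf"],2),at_z("wrist",q["pixel"],z,ps).round(4))
P,_=cloud("wrist",d,None,ps)
np.savez('/tmp/w3',im=im,d=d)
a=np.radians(9.28);bx=np.array([np.cos(a),np.sin(a)]);by=np.array([-np.sin(a),np.cos(a)])
b=P[abs(P[:,2]-.08)<.0025];v=b[:,:2]@by;u=b[:,:2]@bx
for lo,hi in ((.112,.12),(.124,.132),(.112,.133)):
    s=(v>lo)&(v<hi);us=np.sort(u[s]);i=np.diff(us).argmax();print(us[0],us[-1],us[i],us[i+1],v.max(),'mid',(us[i]+us[i+1])/2,(us[0]+us[-1])/2)
print('tcp uv',ps[0][:2]@bx,ps[0][:2]@by)
n=.5*(us[i]+us[i+1])*bx+(v.max()-.015)*by;print(n,go([n[0],n[1],.1724],down(a+np.pi/2)))
# held pin as seen: axis
q=P[(P[:,2]>.1)&(np.hypot(*(P[:,:2]-ps[0][:2]).T)<.02)];print(len(q),np.c_[q[:,:2]@bx,q[:,:2]@by].mean(0))
save('e_wrist',im)
```

```text
notch [322.9 139. ] 0.93 [[0.5598 0.2167 0.08  ]]
notch [325.1 384.3] 0.29 [[0.5838 0.0793 0.08  ]]
bore [323.4 385.3] 0.81 [[0.5829 0.0784 0.08  ]]
0.5634758001898015 0.6132413020591542 0.5885187178012535 0.5895331534506595 0.13861624828334412 mid 0.5890259356259565 0.5883585511244778
0.5635651680456601 0.6133162048106277 0.5815525955816623 0.5948436711641965 0.13861624828334412 mid 0.5881981333729294 0.588440686428144
0.563466068886199 0.6133162048106277 0.5885187178012535 0.5895331534506595 0.13861624828334412 mid 0.5890259356259565 0.5883911368484134
tcp uv 0.58766319410854 0.06579285695324494
[0.56138253 0.2169843 ] ([0.0743, 0.0011, -0.0019], [-0.001, 0.0005, -0.0014])
20763 [0.58762169 0.07481415]
```

View pics/e_wrist.png

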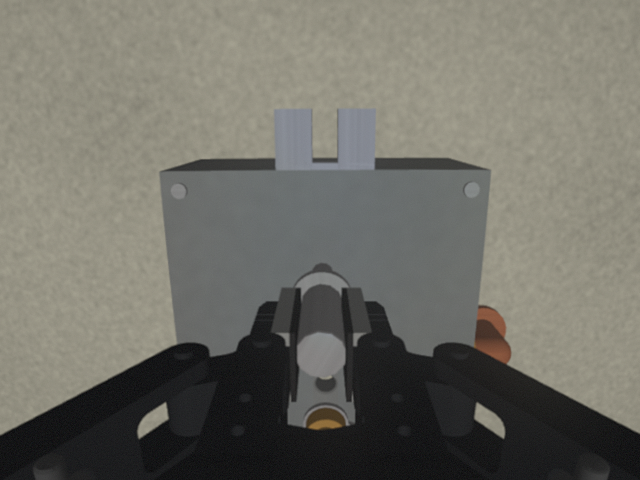

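The notch is at (323,139), and its slot mid-line is about u=0.5882 against TCP u=0.5877. I move across, then lower.

Emit:
apply_moves:
  increments:
    - [1,[0.035,0.0005,0],[0,0,-0.001]]
    - [1,[0.0696,0.0009,0],[0,0,-0.001]]
    - [1,[0.0696,0.0009,0],[0,0,-0.001]]
    - [1,[0.0696,0.0009,0],[0,0,-0.001]]
    - [1,[0.0696,0.0009,0],[0,0,-0.001]]

```text
time: 6.18
ee_pos: [0.562, 0.2123, 0.1708]
eef_rot: [-2.036, -2.392, 0.003]
ft_force: [-0.5, -0.8, -1.7]
finger_gap: 0.0142
```

Run:
```python
from h import *
ps=tool()
a=np.radians(9.28);bx=np.array([np.cos(a),np.sin(a)]);by=np.array([-np.sin(a),np.cos(a)])
print('tcp uv',ps[0][:2]@bx,ps[0][:2]@by,ps[0])
n=.5883*bx+.1215*by; print(go([*n,.1095],down(a+np.pi/2)))
im,d=eyes.get_image("wrist");P,uv=cloud("wrist",d,None,ps)
b=P[abs(P[:,2]-.08)<.0025];v=b[:,:2]@by;u=b[:,:2]@bx
s=(v>.13)&(v<.133);us=np.sort(u[s]);i=np.diff(us).argmax();print(us[0],us[-1],us[i],us[i+1],'mid',(us[i]+us[i+1])/2,np.percentile(v,99.5),v.max())
```

```text
tcp uv 0.5888907130834948 0.11885094150036142 [0.56201753 0.21225955 0.17075105]
([0.0034, -0.0006, 0.0766], [-0.0011, 0.0009, -0.0011])
0.5630478738664136 0.6129207790224769 0.5815629539978503 0.5945567384922681 mid 0.5880598462450592 0.1382565938105306 0.13906029254276667
```

Emit:
apply_moves:
  increments:
    - [1,[0.0034,-0.0009,0.0],[0,0,-0.001]]
    - [1,[0.0034,-0.0009,0.02],[0,0,-0.001]]
    - [1,[0.0034,-0.0009,0.04],[0,0,-0.001]]
    - [1,[0.0034,-0.0009,0.055],[0,0,-0.001]]
    - [1,[0.0034,-0.0009,0.068],[0,0,-0.001]]
    - [1,[0.0034,-0.0009,0.074],[0,0,-0.001]]
    - [1,[0.0034,-0.0009,0.076],[0,0,-0.001]]
    - [1,[0.0034,-0.0009,0.076],[0,0,-0.001]]

```text
time: 6.9
ee_pos: [0.5608, 0.2142, 0.1099]
eef_rot: [-2.035, -2.392, 0.004]
ft_force: [1.3, 0.6, -0.2]
finger_gap: 0.0144
```

Run:
```python
from h import *
ps=tool();o=telemetry.get_obs();print(ps[0],o["ft_force"],o["finger_gap"])
im,d=eyes.get_image("side");save('f_side',im[230:330,220:320],5.5)
```

```text
[0.56081855 0.2142283  0.10985258] [ 1.31486091  0.64683955 -0.24220881] 0.014351139127936254
```

View pics/f_side.png

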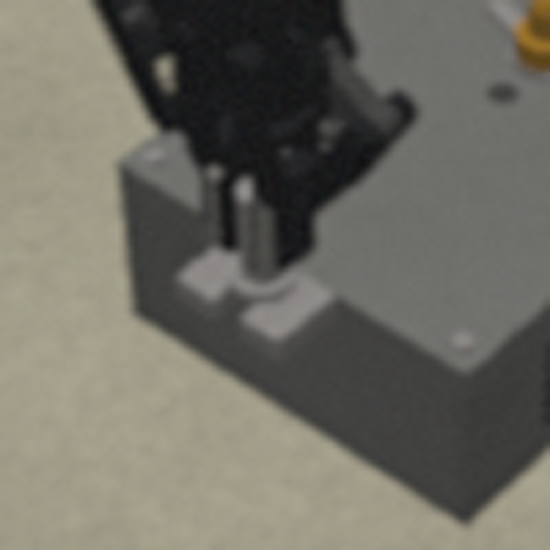

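The pin's shank is in the slot, with the collar about 1 mm above the ledge (crop (262,285)). I lower the last bit, release slowly and retreat straight up.

Emit:
apply_moves:
  increments:
    - [1,[0,0,0.001],[0,0,0]]
    - [1,[0,0,0.002],[0,0,0]]
    - [1,[0,0,0.002],[0,0,0]]
    - [-1,[0,0,0.002],[0,0,0]]
    - [-1,[0,0,0.002],[0,0,0]]
    - [-1,[0,0,0.002],[0,0,0]]
    - [-1,[0,0,0.002],[0,0,0]]
    - [-1,[0,0,0.002],[0,0,0]]
    - [-1,[0,0,0.002],[0,0,0]]
    - [-1,[0,0,0.002],[0,0,0]]

```text
time: 7.78
ee_pos: [0.5611, 0.2144, 0.1088]
eef_rot: [2.035, 2.393, -0.003]
ft_force: [0.5, -0.4, -0.1]
finger_gap: 0.0853
```

Emit:
apply_moves:
  increments:
    - [-1,[0,0,-0.03],[0,0,0]]
    - [-1,[0,0,-0.07],[0,0,0]]
    - [-1,[0,0,-0.12],[0,0,0]]
    - [-1,[0,0,-0.17],[0,0,0]]
    - [-1,[0,0,-0.2],[0,0,0]]
    - [-1,[0,0,-0.2],[0,0,0]]

```text
time: 8.28
ee_pos: [0.5643, 0.2155, 0.2755]
eef_rot: [2.031, 2.388, 0.011]
ft_force: [0.0, 0.4, -0.5]
finger_gap: 0.0852
```

Run:
```python
from h import *
ps=tool();im,d=eyes.get_image("wrist");print(ps[0])
P,uv=cloud("wrist",d,None,ps)
t=P[(P[:,2]>.115)&(P[:,2]<.135)&(np.hypot(P[:,0]-.561,P[:,1]-.214)<.04)];print('pintop',len(t),t.mean(0),np.percentile(t[:,2],95))
n=[.4886,-.23]
# knob yaw: bar points from top cam
T=np.load('/tmp/top.npz');P,uv=cloud("top",T["d"]);s=(P[:,2]>.03)&(np.hypot(P[:,0]-n[0],P[:,1]-n[1])<.05);q=P[s];print(len(q),q.mean(0),cv2.minAreaRect((q[:,:2]*1000).astype(np.float32)),cv2.fitLine((q[:,:2]*1000).astype(np.float32),2,0,.01,.01).ravel())
print(go([.48,-.225,.23],down(np.radians(170))))
```

```text
[0.56429183 0.21546092 0.27553339]
pintop 455 [0.56016498 0.21483386 0.12325769] 0.12491782388634821
149 [ 0.48865672 -0.23163002  0.04827209] ((488.52532958984375, -233.28375244140625), (13.038189888000488, 43.52656936645508), 80.40031433105469) [ 9.8964566e-01 -1.4353211e-01  4.8865671e+02 -2.3163002e+02]
([-0.5264, -0.1912, 0.0522], [0.0029, 0.0027, -0.8234])
```

Pin top is at z≈0.124, so it is seated. I move to the knob for a closer look.

Emit:
apply_moves:
  increments:
    - [-1,[-0.526,-0.191,0.02],[0,0,-0.823]]
    - [-1,[-0.526,-0.191,0.02],[0,0,-0.823]]
    - [-1,[-0.526,-0.191,0.02],[0,0,-0.823]]
    - [-1,[-0.526,-0.191,0.02],[0,0,-0.823]]
    - [-1,[-0.526,-0.191,0.02],[0,0,-0.823]]
    - [-1,[-0.526,-0.191,0.02],[0,0,-0.823]]
    - [-1,[-0.526,-0.191,0.02],[0,0,-0.823]]
    - [-1,[-0.526,-0.191,0.02],[0,0,-0.823]]
    - [-1,[-0.526,-0.191,0.02],[0,0,-0.823]]
    - [-1,[-0.526,-0.191,0.02],[0,0,-0.823]]

```text
time: 9.17
ee_pos: [0.4914, -0.1591, 0.2562]
eef_rot: [0.42, 3.111, 0.002]
ft_force: [0.6, 0.3, 0.4]
finger_gap: 0.0854
```

Emit:
apply_moves:
  increments:
    - [-1,[-0.05,0.02,0.02],[0,0,0]]
    - [-1,[-0.05,0.02,0.03],[0,0,0]]
    - [-1,[-0.05,0.02,0.03],[0,0,0]]

```text
time: 9.42
ee_pos: [0.5331, -0.1545, 0.228]
eef_rot: [-0.422, -3.11, -0.005]
ft_force: [-0.9, 0.3, -0.2]
finger_gap: 0.0853
```

Run:
```python
from h import *
ps=tool();im,d=eyes.get_image("wrist");print(ps[0],np.degrees(np.arctan2(ps[1][1,0],ps[1][0,0])))
np.savez('/tmp/w4',im=im,d=d,p=ps[0],R=ps[1])
for n,z in (("knob_center",.026),):
    for q in eyes.landmark_of("wrist",n)[:3]: print(n,np.round(q["pixel"],1),round(q["conf"],2),at_z("wrist",q["pixel"],z,ps).round(4))
P,uv=cloud("wrist",d,None,ps)
n=[.4885,-.232];r=np.hypot(P[:,0]-n[0],P[:,1]-n[1])
for lo,hi in ((.049,.056),(.02,.028)):
    q=P[(P[:,2]>lo)&(P[:,2]<hi)&(r<.05)];print(len(q),np.median(q[:,2]),cv2.minAreaRect((q[:,:2]*1000).astype(np.float32)),'circ',cv2.minEnclosingCircle((q[:,:2]*1000).astype(np.float32)),q.mean(0))
save('g_wrist',im)
```

```text
[ 0.53310103 -0.15454616  0.22804665] 164.5310880253354
knob_center [325.8 147.6] 0.92 [[ 0.4866 -0.1378  0.026 ]]
knob_center [102.4 197.9] 0.79 [[ 0.4757 -0.3177  0.026 ]]
knob_center [211.5 183.4] 0.56 [[ 0.4889 -0.2299  0.026 ]]
957 0.05169618300807016 ((488.9900817871094, -231.50137329101562), (12.97713565826416, 41.62456130981445), 81.50958251953125) circ ((489.0557556152344, -230.95970153808594), 21.10041618347168) [ 0.48890922 -0.23096064  0.0516255 ]
1245 0.02367354379564285 ((493.27056884765625, -229.9119415283203), (51.027462005615234, 43.75083541870117), 24.723100662231445) circ ((495.6111755371094, -234.03201293945312), 28.472190856933594) [ 0.49092115 -0.22605228  0.02355642]
```

View pics/g_wrist.png

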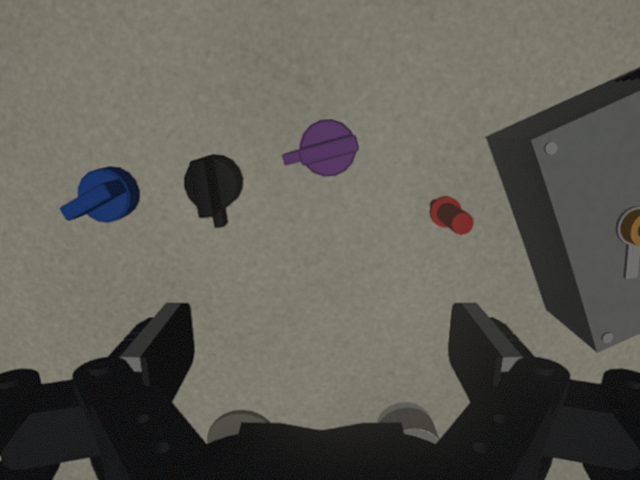

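The black knob is at (213,182), between blue (105,195) and purple (328,147). Its nose points down to (220,225), i.e. +x. I centre over it and align.

Run:
```python
from h import *
print(go([.489,-.231,.17],down(np.radians(171.5))))
```

```text
([0.0271, -0.1082, 0.0757], [0.0015, -0.0009, -0.0797])
```

Emit:
apply_moves:
  increments:
    - [-1,[0.027,-0.05,0.0],[0,0,-0.08]]
    - [-1,[0.027,-0.108,0.02],[0,0,-0.08]]
    - [-1,[0.027,-0.108,0.05],[0,0,-0.08]]
    - [-1,[0.027,-0.108,0.076],[0,0,-0.08]]
    - [-1,[0.027,-0.108,0.076],[0,0,-0.08]]
    - [-1,[0.027,-0.108,0.076],[0,0,-0.08]]

```text
time: 10.02
ee_pos: [0.4881, -0.2295, 0.1698]
eef_rot: [-0.23, -3.13, -0.006]
ft_force: [1.0, 0.4, 1.2]
finger_gap: 0.0855
```

```bash
cat > k.py <<'E'
from h import *
ps=tool();im,d=eyes.get_image("wrist");print(ps[0],np.degrees(np.arctan2(ps[1][1,0],ps[1][0,0])))
P,uv=cloud("wrist",d,None,ps)
n=[.4885,-.232];r=np.hypot(P[:,0]-n[0],P[:,1]-n[1])
q=P[(P[:,2]>.049)&(P[:,2]<.056)&(r<.03)];rr=cv2.minAreaRect((q[:,:2]*1000).astype(np.float32));print(len(q),rr,q.mean(0))
g=P[(P[:,2]>.005)&(P[:,2]<.028)&(r<.05)];x=g[:,:2]-q.mean(0)[:2];far=np.hypot(*x.T)>.027;print('nose',far.sum(),x[far].mean(0),np.degrees(np.arctan2(*x[far].mean(0)[::-1])),np.median(g[far][:,2]),np.hypot(*x.T).max())
save('h_wrist',im)
E
python3 k.py
```

```text
[ 0.48809123 -0.2295025   0.16976274] 171.5803547296037
1348 ((488.9724426269531, -231.56964111328125), (11.782662391662598, 42.41852569580078), 81.12120819091797) [ 0.48784161 -0.23155843  0.05164384]
nose 70 [ 0.03428461 -0.00589334] -9.753513936050686 0.019579540613315904 0.03680054221751013
```

View pics/h_wrist.png

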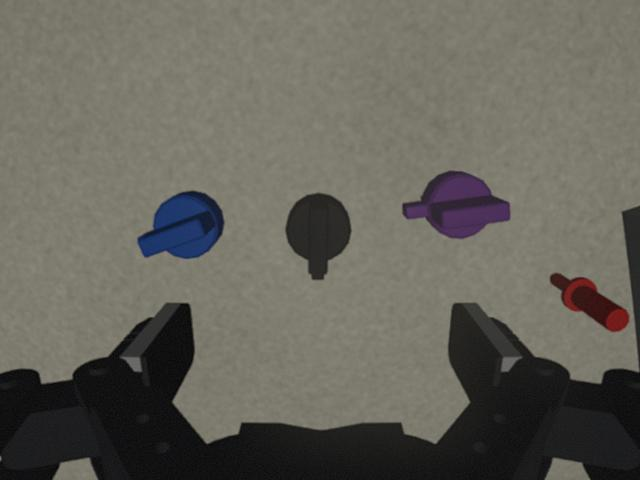

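The nose is straight below at (318,278), in line with the bar, so knob yaw ≈ −8.9° and its centre is about (0.4884, −0.2316). Fingers half closed, I descend and grip.

Run:
```python
from h import *
print(go([.4884,-.2316,.042],down(np.radians(171.1))))
```

```text
([0.0005, -0.0026, 0.1611], [0.0015, -0.0007, 0.0059])
```

Emit:
apply_moves:
  increments:
    - [0.2,[0.0005,-0.0026,0.02],[0.0015,-0.0007,0.006]]
    - [0.2,[0.0005,-0.0026,0.05],[0.0015,-0.0007,0.006]]
    - [0.2,[0.0005,-0.0026,0.08],[0.0015,-0.0007,0.006]]
    - [0.2,[0.0005,-0.0026,0.11],[0.0015,-0.0007,0.006]]
    - [0.2,[0.0005,-0.0026,0.14],[0.0015,-0.0007,0.006]]
    - [0.2,[0.0005,-0.0026,0.155],[0.0015,-0.0007,0.006]]
    - [0.2,[0.0005,-0.0026,0.161],[0.0015,-0.0007,0.006]]
    - [0.2,[0.0005,-0.0026,0.161],[0.0015,-0.0007,0.006]]

```text
time: 10.73
ee_pos: [0.4891, -0.2311, 0.0425]
eef_rot: [0.242, 3.132, -0.0]
ft_force: [0.3, -0.0, 0.4]
finger_gap: 0.0341
```

Emit:
apply_moves:
  increments:
    - [1,[0,0,0],[0,0,0]]
    - [1,[0,0,0],[0,0,0]]
    - [1,[0,0,0],[0,0,0]]
    - [1,[0,0,0],[0,0,0]]
    - [1,[0,0,0],[0,0,0]]
    - [1,[0,0,0],[0,0,0]]

```text
time: 11.23
ee_pos: [0.4907, -0.2317, 0.0445]
eef_rot: [0.241, 3.128, -0.002]
ft_force: [-0.0, 1.7, 7.0]
finger_gap: 0.0103
```

```bash
python3 k.py
python3 - <<'E'
from h import *
ps=tool()
# spindle estimates in box frame uv
a=np.radians(9.28);bx=np.array([np.cos(a),np.sin(a)]);by=np.array([-np.sin(a),np.cos(a)])
print(go([.55,-.05,.24],down(np.radians(171.1))))
E
```

```text
[ 0.49066963 -0.23165433  0.04447483] 171.19799711200037
5220 ((488.60601806640625, -231.78646850585938), (35.896522521972656, 36.343814849853516), 37.176605224609375) [ 0.4860203  -0.23151803  0.05189695]
nose 0 [nan nan] nan nan 0.022278042316808605
([-0.0395, 0.2355, -0.2445], [-0.0006, 0.0026, 0.0012])k.py:6: RuntimeWarning: Mean of empty slice.
  g=P[(P[:,2]>.005)&(P[:,2]<.028)&(r<.05)];x=g[:,:2]-q.mean(0)[:2];far=np.hypot(*x.T)>.027;print('nose',far.sum(),x[far].mean(0),np.degrees(np.arctan2(*x[far].mean(0)[::-1])),np.median(g[far][:,2]),np.hypot(*x.T).max())
  ret = um.true_divide(
  return _methods._mean(a, axis=axis, dtype=dtype,
  ret = ret.dtype.type(ret / rcount)
```

Emit:
apply_moves:
  increments:
    - [1,[0,0,-0.03],[0,0,0]]
    - [1,[0,0,-0.08],[0,0,0]]
    - [1,[0,0,-0.13],[0,0,0]]
    - [1,[0,0,-0.18],[0,0,0]]
    - [1,[0,0,-0.22],[0,0,0]]
    - [1,[0,0,-0.22],[0,0,0]]

```text
time: 11.78
ee_pos: [0.4934, -0.2336, 0.2284]
eef_rot: [0.24, 3.117, -0.012]
ft_force: [0.8, -1.3, -1.5]
finger_gap: 0.0104
```

Run:
```python
from h import *
ps=tool();im,d=eyes.get_image("wrist");np.savez('/tmp/w5',im=im,d=d,p=ps[0],R=ps[1])
P,uv=cloud("wrist",d,None,ps);T=(P-ps[0])@ps[1]   # tool frame
s=(np.hypot(T[:,0],T[:,1])<.045)&(T[:,2]>-.02)&(T[:,2]<.06);print(np.histogram(T[s][:,2],np.arange(-.02,.062,.004)))
for lo,hi in ((-.011,-.004),(.015,.023)):
    q=T[s&(T[:,2]>lo)&(T[:,2]<hi)];print(len(q),np.median(q[:,2]),q.min(0),q.max(0))
print(go([.665,.04,.22],down(np.radians(171.1))))
save('i_wrist',im[100:420,160:480],1.8)
```

```text
(array([ 377,  550, 1134, 4229,  563,  500,  408,  206,  118,  402, 2481,
        290,  248,  227,  234,  128,    0,    0,    0,    0]), array([-0.02 , -0.016, -0.012, -0.008, -0.004,  0.   ,  0.004,  0.008,
        0.012,  0.016,  0.02 ,  0.024,  0.028,  0.032,  0.036,  0.04 ,
        0.044,  0.048,  0.052,  0.056,  0.06 ]))
5227 -0.007333591699482547 [-0.01996313 -0.01946474 -0.01099933] [ 0.02302285  0.0184648  -0.00401293]
2814 0.020781309331660267 [-3.20038060e-05 -2.20932861e-02  1.50433577e-02] [0.02376818 0.02119038 0.02299585]
([-0.1611, 0.3702, 0.0067], [-0.0031, 0.0081, 0.0011])
```

View pics/i_wrist.png

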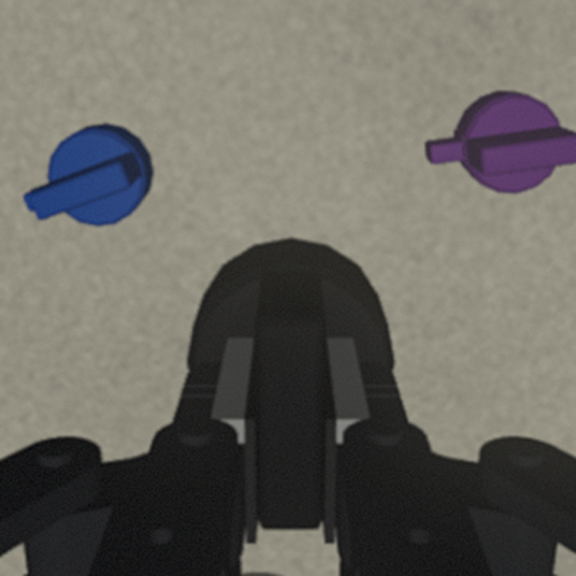

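The knob is held squarely: bar top at tool z≈−7 mm, body centre at about tool x≈+1.5 mm. I move to view the spindle.

Emit:
apply_moves:
  increments:
    - [1,[-0.161,0.37,0.007],[-0.003,0.008,0.001]]
    - [1,[-0.161,0.37,0.007],[-0.003,0.008,0.001]]
    - [1,[-0.161,0.37,0.007],[-0.003,0.008,0.001]]
    - [1,[-0.161,0.37,0.007],[-0.003,0.008,0.001]]
    - [1,[-0.161,0.37,0.007],[-0.003,0.008,0.001]]
    - [1,[-0.161,0.37,0.007],[-0.003,0.008,0.001]]
    - [1,[-0.161,0.37,0.007],[-0.003,0.008,0.001]]
    - [1,[-0.161,0.37,0.007],[-0.003,0.008,0.001]]
    - [1,[-0.161,0.37,0.007],[-0.003,0.008,0.001]]
    - [1,[-0.161,0.37,0.007],[-0.003,0.008,0.001]]

```text
time: 12.67
ee_pos: [0.6644, 0.0416, 0.2176]
eef_rot: [-0.238, -3.13, 0.001]
ft_force: [0.4, -0.3, -2.4]
finger_gap: 0.011
```

```bash
cat > s.py <<'E'
from h import *
from scipy.optimize import least_squares
ps=tool();im,d=eyes.get_image("wrist");np.savez('/tmp/w6',im=im,d=d,p=ps[0],R=ps[1]);print(ps[0],np.degrees(np.arctan2(ps[1][1,0],ps[1][0,0])))
for n,z in (("bore",.08),("seat",.094),("valve",.08)):
    for q in eyes.landmark_of("wrist",n)[:1]: print(n,np.round(q["pixel"],1),round(q["conf"],2),at_z("wrist",q["pixel"],z,ps).round(4))
P,uv=cloud("wrist",d,None,ps);r=np.hypot(P[:,0]-.588,P[:,1]-.055)
C=im[uv[:,1],uv[:,0]].astype(int)
brass=(C[:,0]-C[:,2]>25)&(r<.035)
sh=brass&(abs(P[:,2]-.094)<.002);tp=brass&(P[:,2]>.109)
for n,m in (("shoulder",sh),("top",tp)):
    q=P[m];print(n,len(q),q.mean(0).round(4) if len(q) else '',cv2.minEnclosingCircle((q[:,:2]*1000).astype(np.float32)) if len(q) else '')
# tongue: brighter than box top, by colour
ref=np.median(C[(abs(P[:,2]-.08)<.002)&(r>.06)&(r<.1)],0);print('ref',ref)
t=(~brass)&(C.sum(1)>ref.sum()+45)&(abs(P[:,2]-.082)<.004)&(r>.018)&(r<.045)&(P[:,0]>.59)
q=P[t];print('tongue',len(q),q.mean(0),cv2.minAreaRect((q[:,:2]*1000).astype(np.float32)),cv2.fitLine((q[:,:2]*1000).astype(np.float32),2,0,.01,.01).ravel())
px=proj("wrist",[[.595,.055,.085]],ps)[0].astype(int);x,y=np.clip(px,[80,80],[560,400]);save('j',im[y-80:y+80,x-80:x+80],4);print(x,y)
E
python3 s.py
```

```text
[0.66443578 0.0416375  0.21763808] 171.2901016145536
bore [362.5  91. ] 0.71 [[0.5835 0.0783 0.08  ]]
valve [322.5 105.2] 0.75 [[0.588  0.0537 0.08  ]]
shoulder 987 [0.5891 0.0539 0.0939] ((588.3402099609375, 53.93409729003906), 11.955742835998535)
top 317 [0.5873 0.0539 0.1112] ((587.8111572265625, 53.51731491088867), 6.359252452850342)
ref [111. 114. 113.]
tongue 543 [0.61543863 0.04935349 0.08271169] ((615.6585083007812, 49.50146484375), (9.11866283416748, 21.2645263671875), 80.96248626708984) [ 9.8533404e-01 -1.7063656e-01  6.1543866e+02  4.9353489e+01]
326 116
```

View pics/j.png

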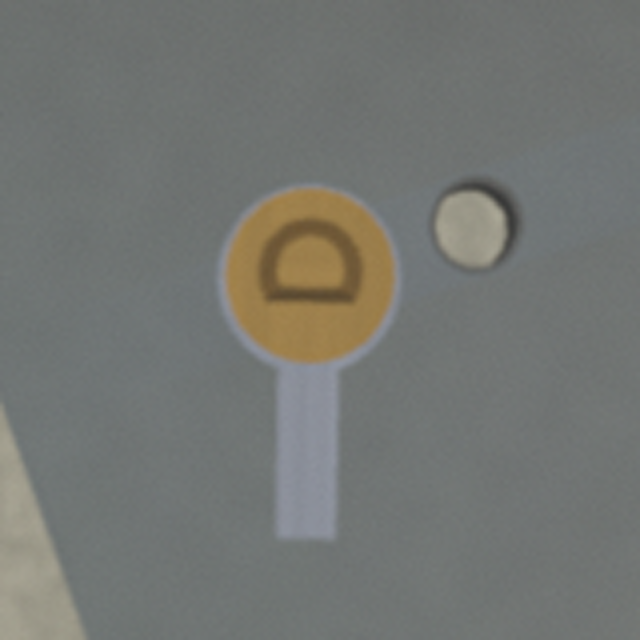

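A clear view: D-spindle at crop (310,262), flat and tongue both pointing down the picture (tongue yaw ≈ −9.1°), shoulder circle centre (0.5883, 0.0539). I fit the held knob's body circle in the tool frame.

Run:
```python
from h import *
from scipy.optimize import least_squares
for f in ('/tmp/w5.npz','/tmp/w6.npz'):
    W=np.load(f);ps=(W["p"],W["R"]);P,uv=cloud("wrist",W["d"],None,ps);T=(P-ps[0])@ps[1]
    b=T[(abs(T[:,2]-.0205)<.003)&(np.hypot(T[:,0],T[:,1])<.04)&(T[:,0]>.005)]
    # outer edge per azimuth
    az=np.degrees(np.arctan2(b[:,1],b[:,0]-.0015));E=[]
    for k in range(-70,70,5):
        s=b[(az>k)&(az<k+5)]
        if len(s)>8: E.append(s[np.argsort(np.hypot(s[:,0]-.0015,s[:,1]))[-3:],:2].mean(0))
    E=np.array(E);r=least_squares(lambda c:np.hypot(*(E-c).T)-.022,[.0015,0],loss='soft_l1',f_scale=.0005)
    t=T[(abs(T[:,2]+.0073)<.0015)&(abs(T[:,1])<.0075)&(abs(T[:,0])<.03)]
    print(r.x,np.abs(r.fun).mean(),'bodytop z',np.median(b[:,2]),'bar',t[:,0].min(),t[:,0].max(),t[:,1].min(),t[:,1].max(),np.median(t[:,2]),cv2.fitLine((t[:,:2]*1000).astype(np.float32),2,0,.01,.01).ravel())
k=np.array([r.x[0],r.x[1],0]);Rw=down(np.radians(170.9));xy=(np.array([.5883,.0539,0])-Rw@k)[:2]
print(xy);
for z in (.19,.165):print(go([*xy,z],Rw))
```

```text
[ 0.0014093  -0.00062028] 0.00013505379645590613 bodytop z 0.020835748271263405 bar -0.019416348496057 0.02294413890293017 -0.007456694066490809 0.007455478349544405 -0.007319476155837009 [ 9.9999708e-01  2.4165569e-03  3.3798778e+00 -5.6708747e-01]
[ 0.0014417  -0.00063081] 0.00016885851249959536 bodytop z 0.020843428979160986 bar -0.01949129260246966 0.023136685506284654 -0.007472485063265065 0.007473952565120676 -0.007292220032481142 [ 9.9999893e-01  1.4626618e-03  3.3246129e+00 -5.9703559e-01]
[0.58982332 0.05429485]
([0.0946, 0.0049, 0.0367], [-0.0004, -0.0008, 0.0014])
([0.0946, 0.0049, 0.0679], [-0.0004, -0.0008, 0.0014])
```

Emit:
apply_moves:
  increments:
    - [1,[0.05,0.0049,0],[0,-0.001,0.001]]
    - [1,[0.0946,0.0049,0],[0,-0.001,0.001]]
    - [1,[0.0946,0.0049,0.02],[0,-0.001,0.001]]
    - [1,[0.0946,0.0049,0.045],[0,-0.001,0.001]]
    - [1,[0.0946,0.0049,0.064],[0,-0.001,0.001]]
    - [1,[0.0946,0.0049,0.064],[0,-0.001,0.001]]
    - [1,[0.0946,0.0049,0.064],[0,-0.001,0.001]]
    - [1,[0.0946,0.0049,0.064],[0,-0.001,0.001]]

```text
time: 13.53
ee_pos: [0.5902, 0.0535, 0.1692]
eef_rot: [0.25, 3.13, -0.001]
ft_force: [-0.2, -0.7, -1.4]
finger_gap: 0.0106
```

```bash
cat > f.py <<'E'
from h import *
import sys
o=telemetry.get_obs();p,Rt=tool();Rw=down(np.radians(170.9))
print(p.round(4),np.degrees(np.arctan2(Rt[1,0],Rt[0,0])),np.round(o["ft_force"],1),np.round(o["torque"],2),o["finger_gap"])
print(go([.5898,.0543,float(sys.argv[1])],Rw))
E
python3 f.py .140
```

```text
[0.5902 0.0535 0.1692] 170.86153611622908 [-0.2 -0.7 -1.4] [ 0.   -0.03  0.02] 0.01058820097220655
([0.0008, 0.0009, 0.0364], [-0.0003, 0.001, -0.0004])
```

Emit:
apply_moves:
  increments:
    - [1,[0.0008,0.0009,0],[0,0.001,0]]
    - [1,[0.0008,0.0009,0],[0,0.001,0]]
    - [1,[0.0008,0.0009,0.008],[0,0.001,0]]
    - [1,[0.0008,0.0009,0.015],[0,0.001,0]]
    - [1,[0.0008,0.0009,0.02],[0,0.001,0]]
    - [1,[0.0008,0.0009,0.024],[0,0.001,0]]
    - [1,[0.0008,0.0009,0.024],[0,0.001,0]]

```text
time: 14.12
ee_pos: [0.589, 0.0544, 0.1487]
eef_rot: [-0.25, -3.13, 0.001]
ft_force: [0.5, 0.5, -0.8]
finger_gap: 0.0106
```

```bash
python3 f.py .139
```

```text
[0.589  0.0544 0.1487] 170.86704689806274 [ 0.5  0.5 -0.8] [0.03 0.02 0.07] 0.010648114411899766
([-0.001, 0.0001, 0.0122], [-0.0005, -0.0013, -0.0004])
```

No resistance about 8 mm below the spindle's top, so it is entering. I continue down.

Emit:
apply_moves:
  increments:
    - [1,[-0.0005,0,0.004],[0,0,0]]
    - [1,[-0.0005,0,0.008],[0,0,0]]
    - [1,[-0.0005,0,0.011],[0,0,0]]
    - [1,[-0.0005,0,0.011],[0,0,0]]

```text
time: 14.45
ee_pos: [0.5891, 0.0543, 0.1392]
eef_rot: [-0.25, -3.129, 0.001]
ft_force: [-0.3, 0.1, -0.2]
finger_gap: 0.0104
```

```bash
python3 f.py .130
```

```text
[0.5891 0.0543 0.1392] 170.86609112168642 [-0.3  0.1 -0.2] [ 0.02 -0.02 -0.04] 0.010431810298997356
([-0.001, 0.0001, 0.0116], [-0.0006, -0.0019, -0.0004])
```

Emit:
apply_moves:
  increments:
    - [1,[-0.0002,0,0.003],[0,0,0]]
    - [1,[-0.0002,0,0.006],[0,0,0]]
    - [1,[-0.0002,0,0.006],[0,0,0]]
    - [1,[-0.0002,0,0.006],[0,0,0]]

```text
time: 14.78
ee_pos: [0.5895, 0.0543, 0.135]
eef_rot: [-0.25, -3.13, 0.001]
ft_force: [-1.2, 0.5, 4.4]
finger_gap: 0.0108
```

```bash
python3 f.py .130
```

```text
[0.5895 0.0543 0.135 ] 170.86706636329203 [-1.2  0.5  4.4] [ 0.03  0.29 -0.01] 0.01083070457922223
([-0.0004, 0.0001, 0.0063], [-0.0005, -0.0014, -0.0004])
```

Emit:
apply_moves:
  increments:
    - [1,[0,0,0.003],[0,0,0]]
    - [1,[0,0,0.006],[0,0,0]]
    - [1,[0,0,0.006],[0,0,0]]
    - [1,[0,0,0.006],[0,0,0]]
    - [1,[0,0,0.006],[0,0,0]]

```text
time: 15.2
ee_pos: [0.5895, 0.0543, 0.1311]
eef_rot: [-0.25, -3.13, 0.001]
ft_force: [-1.9, 0.7, 7.4]
finger_gap: 0.0108
```

```bash
python3 f.py .130
python3 - <<'E'
from h import *
ps=tool();im,d=eyes.get_image("wrist");P,uv=cloud("wrist",d,None,ps)
T=(P-ps[0])@ps[1];b=(abs(T[:,2]-.0205)<.006)&(np.hypot(T[:,0],T[:,1])<.03)&(T[:,0]>.012);print('bodytop world z',np.median(P[b][:,2]),'tool',np.median(T[b][:,2]))
E
```

```text
[0.5895 0.0543 0.1311] 170.86749220291242 [-1.9  0.7  7.4] [-0.01  0.66  0.02] 0.010830992726327518
([-0.0004, 0.0001, 0.0013], [-0.0005, -0.001, -0.0004])
bodytop world z 0.11003868488393681 tool 0.021062873844516977
```

Emit:
apply_moves:
  increments:
    - [1,[0,0,0.002],[0,0,0]]
    - [1,[0,0,0.0035],[0,0,0]]
    - [1,[0,0,0.0035],[0,0,0]]
    - [1,[0,0,0.0035],[0,0,0]]
    - [1,[0,0,0.0035],[0,0,0]]

```text
time: 15.67
ee_pos: [0.5895, 0.0543, 0.1294]
eef_rot: [-0.25, -3.131, 0.001]
ft_force: [-3.2, -1.0, 8.3]
finger_gap: 0.0107
```

```bash
python3 f.py .130
python3 - <<'E'
from h import *
ps=tool();im,d=eyes.get_image("wrist");P,uv=cloud("wrist",d,None,ps)
T=(P-ps[0])@ps[1];b=(abs(T[:,2]-.0205)<.006)&(np.hypot(T[:,0],T[:,1])<.03)&(T[:,0]>.012);print('bodytop world z',np.median(P[b][:,2]),'tool',np.median(T[b][:,2]))
im,d=eyes.get_image("side");save('k_side',im[190:320,230:390],4.6)
E
```

```text
[0.5895 0.0543 0.1294] 170.86959463843831 [-3.2 -1.   8.3] [0.   0.81 0.02] 0.010656213563116256
([-0.0003, 0.0001, -0.0008], [-0.0004, -0.0005, -0.0004])
bodytop world z 0.10834071761427044 tool 0.02104228157941166
```

View pics/k_side.png

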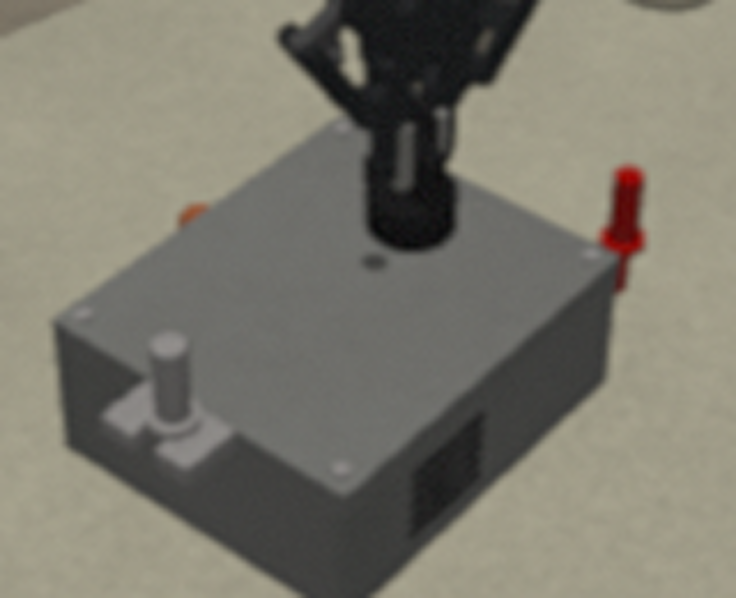

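Side view: pin hangs upright in the notch (crop (172,380)), bore empty (374,262), knob low on the box (412,205). I press slightly further, easing the small sideways force.

Emit:
apply_moves:
  increments:
    - [1,[0.0006,0,0.003],[0,0,0]]
    - [1,[0.0006,0,0.0045],[0,0,0]]
    - [1,[0.0006,0,0.0045],[0,0,0]]
    - [1,[0.0006,0,0.0045],[0,0,0]]
    - [1,[0.0006,0,0.0045],[0,0,0]]

```text
time: 16.18
ee_pos: [0.5895, 0.0543, 0.1284]
eef_rot: [0.25, 3.13, -0.001]
ft_force: [-5.9, -0.5, 17.8]
finger_gap: 0.0105
```

```bash
python3 f.py .130
python3 - <<'E'
from h import *
ps=tool();im,d=eyes.get_image("wrist");P,uv=cloud("wrist",d,None,ps)
T=(P-ps[0])@ps[1];b=(abs(T[:,2]-.0205)<.006)&(np.hypot(T[:,0],T[:,1])<.03)&(T[:,0]>.012);print('bodytop world z',np.median(P[b][:,2]),'tool',np.median(T[b][:,2]))
E
```

```text
[0.5895 0.0543 0.1284] 170.8742843867446 [-5.9 -0.5 17.8] [-0.05  1.3   0.03] 0.010497154186033135
([-0.0003, 0.0, -0.002], [-0.0005, 0.0009, -0.0003])
bodytop world z 0.10738948821571341 tool 0.020965366024299097
```

Hard stop reached: the force jumped to about 18 N and the body top is at z 0.1074, so the underside is about 83.4 mm up. That means home on the shoulder and fully pushed in. I hand in.

```bash
python3 -c "
from plant import manip; print(manip.finish_job())"
```

```text
the job is handed in; nothing more can be done
None
```

The job was handed in at about 16 s. The pin is parked and released, and the arm is still holding the black knob pushed fully in on the spindle.

- **Pin:** I drew it out of its bore and lowered it into the ledge's notch. After release its top measured 0.124 m, which fits its collar resting on the ledge. The last side view shows it upright in the slot.
- **Knob:** I fitted it with its nose over the tongue. The tool was at 170.87° against a target of 170.9°, taken from the measured tongue yaw of −9.1°. It met no resistance for the first 18 mm or so, then the spring, then the hard stop at about 18 N. Its underside measured 83.4 mm, against 84 mm for home and fully in. I left it held there, gripped.
- **Disagreements:**
  - Just before the stop, position gave about 9.7 mm of spring travel, but force suggested only about 7.7 mm.
  - A sideways force of about 6 N remained at the end.
  - The gripper's reported opening ran about 2 mm smaller than the parts it held.
- **Not checked:** I did not measure the jar, figure and bowl again. I kept the arm well clear of them throughout.

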